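Put the stone shade set in order

TASK

Put the set of grey stone tablets in order of shade on the wooden board: one tablet centred on each green mark, lying flat with the polished face up, the palest next to the board's white end and on to the darkest next to its black end. The brick-red tablet on the board does not belong to the set: lay it flat in the blue dish.

Things in the scene. Friction and masses are not known exactly. Their poses are not given: they have to be found in the camera images.
- tablet_white: loose round cast-stone tablet, near-white, the palest; 42 mm in diameter and 28 mm high, about 95 g, lying flat with its polished, speckled face up; origin: centre of its underside, z up. Starts on the bench.
- tablet_light: loose round cast-stone tablet, light grey, second palest; 42 mm in diameter and 28 mm high, about 95 g, lying flat with its polished, speckled face up; origin: centre of its underside, z up. Starts on the board, on a wrong mark (mark 1 or mark 3).
- tablet_dark: loose round cast-stone tablet, dark grey, third; 42 mm in diameter and 28 mm high, about 95 g, lying flat with its polished, speckled face up; origin: centre of its underside, z up. Starts on the bench.
- tablet_black: loose round cast-stone tablet, black, the darkest; 42 mm in diameter and 28 mm high, about 95 g, lying flat with its polished, speckled face up; origin: centre of its underside, z up. Starts on the bench.
- tablet_red: loose round cast-stone tablet, brick red: the one that does not belong to the grey set; 42 mm in diameter and 28 mm high, about 95 g, lying flat with its polished, speckled face up; origin: centre of its underside, z up. Starts on the board, on mark 1 or mark 3.
- mark_1: flat round green mark, 54 mm in diameter, 3 mm thick, next to the board's white end. One of four in a straight row, 66 mm apart, fixed on a dark wooden board (294 x 72 mm, 15 mm thick, fixed to the bench, one end painted white and the other black; the board may point any way). Origin: centre of the mark's underside, 15 mm above the bench; a tablet stands on its top, 18 mm above the bench. Its x axis points along the row from the white end to the black end, z up.
- mark_2: flat round green mark, 54 mm in diameter, 3 mm thick, second from the white end. One of four in a straight row, 66 mm apart, fixed on a dark wooden board (294 x 72 mm, 15 mm thick, fixed to the bench, one end painted white and the other black; the board may point any way). Origin: centre of the mark's underside, 15 mm above the bench; a tablet stands on its top, 18 mm above the bench. Its x axis points along the row from the white end to the black end, z up.
- mark_3: flat round green mark, 54 mm in diameter, 3 mm thick, third from the white end. One of four in a straight row, 66 mm apart, fixed on a dark wooden board (294 x 72 mm, 15 mm thick, fixed to the bench, one end painted white and the other black; the board may point any way). Origin: centre of the mark's underside, 15 mm above the bench; a tablet stands on its top, 18 mm above the bench. Its x axis points along the row from the white end to the black end, z up.
- mark_4: flat round green mark, 54 mm in diameter, 3 mm thick, next to the board's black end. One of four in a straight row, 66 mm apart, fixed on a dark wooden board (294 x 72 mm, 15 mm thick, fixed to the bench, one end painted white and the other black; the board may point any way). Origin: centre of the mark's underside, 15 mm above the bench; a tablet stands on its top, 18 mm above the bench. Its x axis points along the row from the white end to the black end, z up.
- dish: shallow round blue plastic dish fixed to the bench: 120 mm in diameter over its rim, rim 14 mm high, inside 108 mm wide at the floor, floor 3 mm thick; origin: centre of its underside, on the bench
Things that resemble listed ones, but are neither listed nor needed, are in the scene too. What is shaped like the tablet_red but purple is not meant.

How it is judged:
By the outcome, as a careful person would: the job done as asked, in the order asked, and still so for the second after the job is handed in, with the robot touching nothing.
It also fails if it takes over 128 s, if anything falls off the work surface, if the arm or the gripper's body presses on something with over 40 N, if the wrist force passes 120 N, or if a joint passes its speed limit or range.

ROBOT

A 6-joint arm with a two-finger parallel gripper is mounted at the origin on the work surface. World frame = base frame: x ahead of the robot, y to its left, z up, the work surface at z = 0. Lengths are in m, angles in rad, forces in N, time in s.
With the tool pointing down it reaches from about 0.25 to 0.775 m from the base axis. Payload 8.9 kg.
Tool frame: the origin (TCP) lies on the mounting face of the last link; the fingertips stand 173 mm ahead of it and the grasp point (between the pads) lies 155 mm ahead of it; z points along the fingers, y is the line along which they close (so a half turn about z gives the same grasp; the last joint's range is limited). The gripper opens to 85 mm and grips with 20 to 120 N. Pads are 22 mm wide; open, the fingers measure 114 mm over their backs; the gripper's body (76 mm by 85 mm) begins 54 mm behind the grasp point. The pads swing forward as they close: fully open they stand 13 mm farther back than shut.
Start: joints at [1.05, 0.291, -0.153, 1.127, 0, 1.431], TCP at [0.196, 0.487, 0.405] pointing down, gripper open.
Joint ranges: [-2.52, 2.52], [-0.91, 1.74], [-1.3, 1.37], [-1.96, 2.02], [-1.52, 1.47], [-3.14, 3.14]. Speed limits (rad/s): [2.22, 2.22, 2.79, 3.14, 3.14, 3.14].

INTERFACE

Orientations are given as a unit quaternion [w, x, y, z].
In Python, from workcell import * gives the robot as it stands.
- The arm moves only by the shell command python3 -m inch 'ROWS' [FORCE]. ROWS is JSON, a list of rows, each a list of 7 numbers: the gripper's target within -1 to 1 (fully open at 1, half-way at 0, shut at -1), then the shift along the world's x, y, z in mm, then the turn, a rotation vector about the world's x, y, z in rad. In form: [[gripper, x, y, z, wx, wy, wz], ...]. A call has exactly 8 rows; each row is the pose to reach, as a shift and turn from the pose commanded when the call began; what a row does not reach only later rows make up. A row lasts 1/8 s, in which the tool goes at most 62.5 mm and 10.7 degrees, less where a joint would pass 70% of its speed; a pose out of reach is approached as far as the arm can. A call with a gripper value outside its range is refused whole. The fingers move at their own pace and stop on an object; FORCE is the grip in N (left out, the last holds). Time passes only in rows, so rows that repeat a pose let the fingers close, or fill a call up. It gives the time, the measured TCP pose, the force, the opening and the grip force at its end, in the units of the state.
- get_obs(): the state, without advancing time (a new reading comes with each control period).
- capture(name): name is "side" or "top" or "wrist"; returns a dict with "color" (384x512x3 uint8, red, green, blue), "camera_matrix" (3x3 intrinsics, pixels), "k1" (the pictures are not rectified: a ray, as slopes to the right and down, at radius r is drawn at 1 + k1 r^2 times it, then the intrinsics apply), "view" (4x4, takes a point from world to camera coordinates). Camera axes: x right, y down, z forward; pixel columns grow to the right and rows downward; lengths in m; the calibration is good to about 2 mm. A picture is of the moment at which its call begins. There is no depth.
- job_done(): hands the job in; it is judged then, once.
The state is a dict: "t": time; "joints": joint angles; "joint_vel": joint speeds; "effort": joint torques, N m; "ee_pos": TCP position; "ee_rot": TCP orientation; "contact_force": force on the tool from outside, world axes, zero at the start; "moment": the same for the moment, N m; "gripper_width": finger opening in m; "gripper_force": force on a finger pad.
Only numpy, scipy, OpenCV 4.12 (cv2) and the standard library are available. Lean on these libraries where they do the work, as an engineer would, in place of code of your own. Each camera call takes 0.05 s, during which the arm holds its last target. There are 200 camera calls.

## Working session

There is one attempt and no reset: what is moved stays moved. The work goes in short steps, Python scripts to look and compute and a shell command to move; the robot and the scene stay as the last step left them, time stands still between calls to the robot, and variables do not carry over. Pictures are saved under pics/ and viewed, at most 14 in all, crops included, and the job is handed in when it is done.

```bash
ls; mkdir -p pics
cat > h.py <<'E'
from workcell import *
import numpy as np, cv2
def cap(n):
    c=capture(n); return c
def ray(c,u,v):
    K=np.array(c["camera_matrix"]); k=c["k1"]
    d=np.array([(u-K[0,2])/K[0,0],(v-K[1,2])/K[1,1]]); s=d.copy()
    for _ in range(20): s=d/(1+k*(s@s))
    V=np.array(c["view"]); R=V[:3,:3]; t=V[:3,3]
    return -R.T@t, R.T@np.array([s[0],s[1],1])
def onz(c,u,v,z):
    o,d=ray(c,u,v); return o+d*(z-o[2])/d[2]
def save(c,f,s=1):
    im=cv2.cvtColor(np.asarray(c["color"]),cv2.COLOR_RGB2BGR)
    cv2.imwrite(f,cv2.resize(im,None,fx=s,fy=s,interpolation=cv2.INTER_CUBIC))
E
python3 - <<'E'
from h import *
for n in("top","side"):
    c=cap(n); save(c,f"pics/{n}0.png",1.5); o,d=ray(c,256,192); print(n,o,d)
o=get_obs(); print(o["t"],o["ee_pos"],o["ee_rot"],o["gripper_width"])
E
```

```text
pics
top [0.40996669 0.02284182 0.78986827] [ 0.15456074 -0.02384227 -0.98779903]
side [ 0.41329574 -0.5962528   0.82370638] [ 0.10364765  0.62303176 -0.77530595]
0.1 [0.19551417 0.4870405  0.40418261] [-1.92184938e-04  1.89738407e-01  9.81834500e-01 -5.59919132e-04] 0.0858399313290939
```

View pics/top0.png

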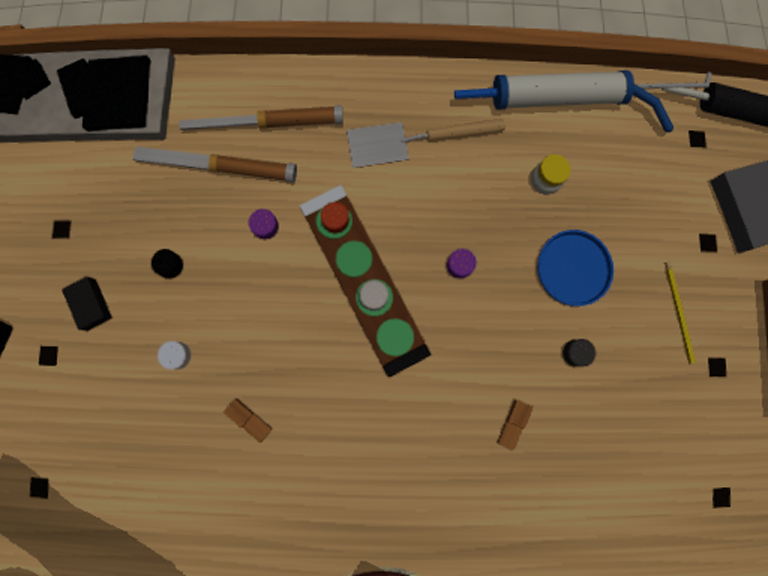

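View pics/side0.png

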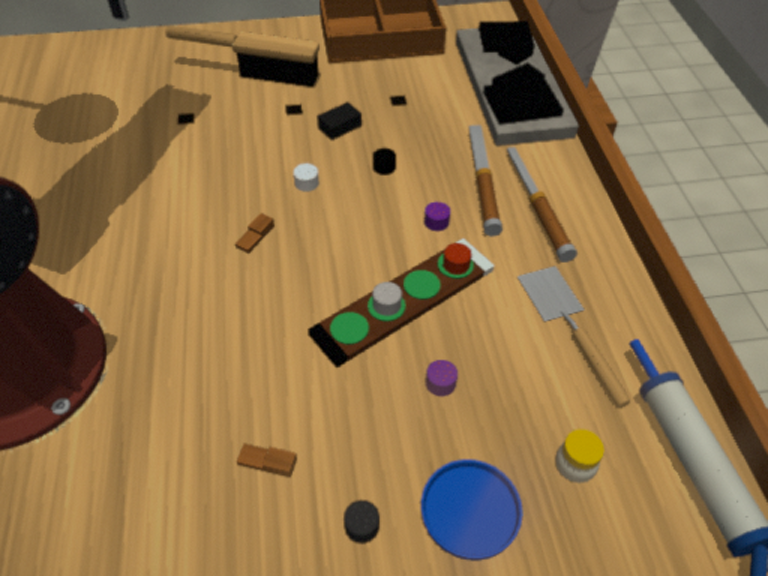

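Top view (1.5× pixels): red tablet (335,217) on mark 1 next to the white end, light grey (374,294) on mark 3, white (172,355), black (167,263), dark grey (580,352), dish (575,268).

Could be mistaken for a tablet:
- Purple discs at (263,223) and (461,263).
- Yellow-lidded jar at (552,172).
- Small black squares and the block at (87,303).
- For black versus dark, (167,263) looks blacker than (580,352).

I choose by colour and check in one crop.

```bash
cat > m.py <<'E'
from h import *
def blob(c,seed,tol=None,rng=None,z=0.0):
    im=cv2.cvtColor(np.asarray(c["color"]),cv2.COLOR_RGB2HSV)
    m=cv2.inRange(im,*[np.array(a) for a in rng])
    n,l,st,ce=cv2.connectedComponentsWithStats(m)
    d=[(np.hypot(*(ce[i]-seed)),i) for i in range(1,n) if st[i,4]>60]
    if not d: return None
    i=min(d)[1]; cn=max(cv2.findContours((l==i).astype('uint8'),0,1)[0],key=cv2.contourArea)
    M=cv2.moments(cv2.convexHull(cn)); u,v=M['m10']/M['m00'],M['m01']/M['m00']
    P=np.array([onz(c,*p,z)[:2] for p in cn[:,0]]).astype('f4')
    return (u,v),onz(c,u,v,z),sorted(cv2.minAreaRect(P)[1])
G=((45,90,40),(85,255,255)); R1=((0,190,90),(8,255,255)); B=((100,120,40),(118,255,255))
W=((0,0,100),(179,45,255)); K=((0,0,0),(179,110,75))
E
python3 - <<'E'
from m import *
T=cap("top");S=cap("side")
for n,r,z,a,b in [("red",R1,.032,(335,217),(457,258)),("light",W,.032,(374,294),(387,297)),("white",W,.014,(172,355),(306,176)),
 ("black",K,.014,(167,263),(384,161)),("dark",K,.014,(580,352),(361,521)),("dish",B,.007,(575,268),(471,508)),("m2",G,.018,(354,258),(422,284)),("m4",G,.018,(395,337),(350,327)),("m1",G,.018,(335,217),(457,262)),("m3",G,.018,(374,294),(387,300))]:
    for c,s in((T,a),(S,b)):
        q=blob(c,np.array(s)/1.5,None,r,z)
        print(n,q and [np.round(x,3) for x in q], np.asarray(c["color"])[int(s[1]/1.5)-3,int(s[0]/1.5)])
im=cv2.cvtColor(np.asarray(T["color"]),cv2.COLOR_RGB2BGR)
cr=lambda x,y,w=26:cv2.resize(im[int(y/1.5)-w:int(y/1.5)+w,int(x/1.5)-w:int(x/1.5)+w],(190,190))
cv2.imwrite("pics/crop.png",cv2.convertScaleAbs(np.hstack([cr(335,217),cr(374,294),cr(172,355),cr(167,263)][:4]),alpha=1.5)[:, :])
cv2.imwrite("pics/crop.png",cv2.convertScaleAbs(np.vstack([np.hstack([cr(335,217),cr(374,294),cr(172,355)]),np.hstack([cr(167,263),cr(580,352),cr(461,263)])]),alpha=1.6))
E
```

```text
red [array([222.701, 143.144]), array([0.637, 0.08 , 0.032]), array([0.037, 0.038])] [116  42  23]
red [array([304.555, 168.917]), array([0.638, 0.091, 0.032]), array([0.034, 0.04 ])] [143  42  11]
light [array([248.987, 195.812]), array([0.52 , 0.02 , 0.032]), array([0.039, 0.04 ])] [133 128 122]
light [array([257.918, 195.412]), array([0.522, 0.03 , 0.032]), array([0.039, 0.041])] [157 153 144]
white [array([113.995, 236.387]), array([0.426, 0.317, 0.014]), array([0.038, 0.041])] [141 143 151]
white [array([203.731, 117.466]), array([0.427, 0.316, 0.014]), array([0.038, 0.065])] [189 199 198]
black [array([110.864, 175.236]), array([0.564, 0.335, 0.014]), array([0.036, 0.047])] [6 4 5]
black [array([225.822,  79.915]), array([0.5  , 0.46 , 0.014]), array([0.067, 0.084])] [8 1 3]
dark [array([385.776, 234.758]), array([ 0.44 , -0.288,  0.014]), array([0.038, 0.049])] [41 38 37]
dark [array([240.763, 347.155]), array([ 0.442, -0.287,  0.014]), array([0.039, 0.047])] [44 42 42]
dish [array([383.286, 178.214]), array([ 0.57 , -0.29 ,  0.007]), array([0.117, 0.119])] [ 21  61 120]
dish 
[... 187 characters left out ...]
112  66]
m2 [array([280.973, 189.333]), array([0.577, 0.051, 0.018]), array([0.054, 0.055])] [ 45 137  70]
m4 [array([263.068, 224.295]), array([ 0.459, -0.012,  0.018]), array([0.053, 0.053])] [ 57 116  70]
m4 [array([232.501, 218.34 ]), array([ 0.461, -0.012,  0.018]), array([0.053, 0.055])] [ 44 139  68]
m1 [array([222.239, 148.961]), array([0.628, 0.082, 0.018]), array([0.039, 0.053])] [116  42  23]
m1 [array([302.922, 177.645]), array([0.633, 0.077, 0.018]), array([0.04 , 0.054])] [141  42  12]
m3 [array([249.207, 198.511]), array([0.516, 0.019, 0.018]), array([0.048, 0.054])] [133 128 122]
m3 [array([257.069, 205.165]), array([0.518, 0.015, 0.018]), array([0.04 , 0.053])] [158 155 146]
```

View pics/crop.png

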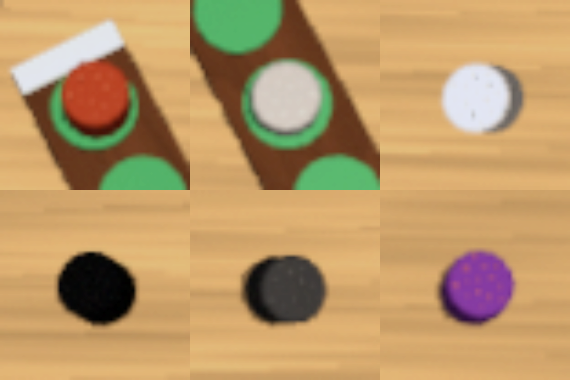

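The crop confirms it: brick-red on mark 1, light grey on mark 3, white, black, dark grey (dimmer but not black), and purple, which isn't meant. Measured marks (66 mm apart ✓): m1 (.634,.082), m2 (.576,.051), m3 (.518,.020), m4 (.460,−.012); dish (.571,−.290). I'll go above red and close across the row, turning +0.88 rad.

```bash
python3 -m inch '[[1,55,-51,-13,0,0,0.15],[1,109,-102,-26,0,0,0.3],[1,164,-153,-39,0,0,0.45],[1,219,-204,-52,0,0,0.6],[1,273,-255,-65,0,0,0.75],[1,328,-306,-78,0,0,0.88],[1,383,-357,-91,0,0,0.88],[1,438,-408,-104,0,0,0.88]]' 60
python3 -m inch '[[1,0,0,0,0,0,0],[1,0,0,0,0,0,0],[1,0,0,0,0,0,0],[1,0,0,0,0,0,0],[1,0,0,0,0,0,0],[1,0,0,0,0,0,0],[1,0,0,0,0,0,0],[1,0,0,0,0,0,0]]'
python3 - <<'E'
from m import *
c=cap("wrist"); save(c,"pics/w1.png",1.2)
o=get_obs(); print(o["ee_pos"],o["ee_rot"],o["joints"])
print(ray(c,256,192))
for n,r,z in(("red",R1,.046),("light",W,.046),("g",G,.018)): print(n,blob(c,(256,192),None,r,z))
E
```

```text
t: 1.2
ee_pos: [0.557, 0.1499, 0.3188]
ee_rot: [0.0, -0.246, 0.969, 0.0]
contact_force: [1.0, 1.2, -0.2]
gripper_width: 0.0854
gripper_force: 0.0
t: 2.2
ee_pos: [0.5557, 0.1515, 0.3192]
ee_rot: [0.0, -0.247, 0.969, -0.0]
contact_force: [0.1, -0.3, -0.8]
gripper_width: 0.0854
gripper_force: 0.0
[0.55573348 0.1515082  0.31914949] [ 9.70585480e-06 -2.46503571e-01  9.69141883e-01 -3.36651037e-06] [ 1.39261044e-01  4.45459592e-01 -1.55982681e-01  9.69334021e-01
 -4.56515303e-06 -3.58880622e-01]
(array([0.48624476, 0.1143727 , 0.28852306]), array([ 0.25991242,  0.15723031, -0.95286376]))
red ((145.26909722222223, 227.18092757936506), array([0.63228504, 0.07990702, 0.046     ]), [0.040143758058547974, 0.04035654664039612])
light ((180.2948599569098, 247.164973838104), array([0.63586104, 0.11729355, 0.046     ]), [0.01985604502260685, 0.03512977808713913])
g ((160.30128610584018, 214.15665190807502), array([0.62811177, 0.08396229, 0.018     ]), [0.03988907113671303, 0.05373988300561905])
```

View pics/w1.png

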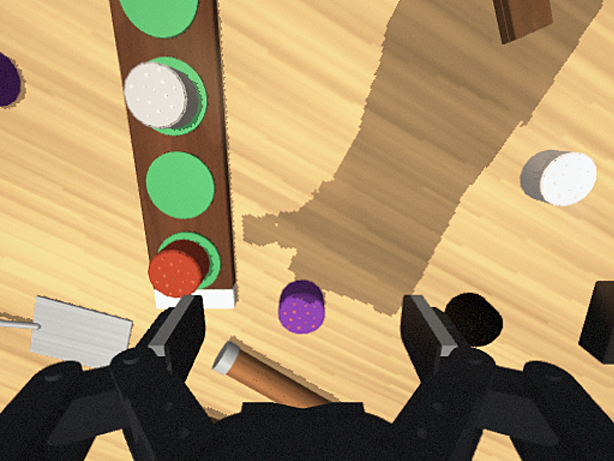

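Wrist view shows red at (175,272), measured (.632,.080), agreeing with the top view; purple (302,306) stays aside. I'm descending on red, with fingers across the row.

```bash
python3 -m inch '[[1,38,-36,0,0,0,0],[1,77,-72,0,0,0,0],[1,77,-72,0,0,0,0],[1,77,-72,-40,0,0,0],[1,77,-72,-80,0,0,0],[1,77,-72,-110,0,0,0],[1,77,-72,-124,0,0,0],[1,77,-72,-124,0,0,0]]'
python3 -m inch '[[-1,0,0,0,0,0,0],[-1,0,0,0,0,0,0],[-1,0,0,0,0,0,0],[-1,0,0,0,0,0,0],[-1,0,0,0,0,0,0],[-1,0,0,0,0,0,0],[-1,0,0,0,0,0,0],[-1,0,0,0,0,0,0]]' 60
```

```text
t: 3.25
ee_pos: [0.6323, 0.0798, 0.1947]
ee_rot: [-0.001, -0.247, 0.969, 0.0]
contact_force: [-0.2, -0.2, 0.5]
gripper_width: 0.0852
gripper_force: 0.0
t: 4.25
ee_pos: [0.6332, 0.0795, 0.1966]
ee_rot: [0.001, -0.247, 0.969, -0.0]
contact_force: [-1.5, -1.3, 8.3]
gripper_width: 0.0401
gripper_force: 60.3
```

```bash
python3 -m inch '[[-1,0,0,20,0,0,0],[-1,0,0,60,0,0,0],[-1,0,0,90,0,0,0],[-1,-9,-55,90,0,0,0],[-1,-18,-110,90,0,0,0],[-1,-27,-165,90,0,0,0],[-1,-36,-220,90,0,0,0],[-1,-45,-275,90,0,0,0]]'
python3 - <<'E'
from m import *
c=cap("wrist"); save(c,"pics/w2.png",1.2)
E
```

```text
t: 5.25
ee_pos: [0.5873, -0.1972, 0.2857]
ee_rot: [0.0, -0.247, 0.969, -0.0]
contact_force: [1.1, -0.5, -0.9]
gripper_width: 0.0399
gripper_force: 60.8
```

View pics/w2.png

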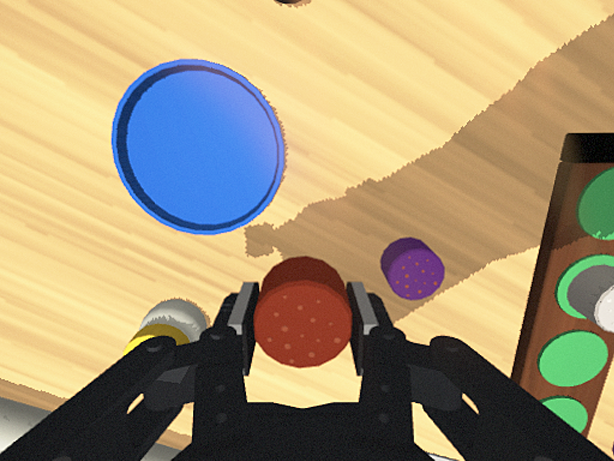

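Held level between the pads at (303,315), with the dish ahead at (200,145). Laying it in, with only a partial opening inside the rim.

```bash
python3 -m inch '[[-1,-8,-47,0,0,0,0],[-1,-16,-93,0,0,0,0],[-1,-16,-93,0,0,0,0],[-1,-16,-93,-40,0,0,0],[-1,-16,-93,-75,0,0,0],[-1,-16,-93,-95,0,0,0],[-1,-16,-93,-103,0,0,0],[-1,-16,-93,-103,0,0,0]]'
python3 -m inch '[[-1,0,0,0,0,0,0],[0.3,0,0,0,0,0,0],[0.3,0,0,0,0,0,0],[0.3,0,0,0,0,0,0],[0.3,0,0,0,0,0,0],[0.3,0,0,20,0,0,0],[0.3,0,0,60,0,0,0],[1,0,0,108,0,0,0]]'
```

```text
t: 6.3
ee_pos: [0.572, -0.2877, 0.1827]
ee_rot: [0.0, -0.247, 0.969, 0.0]
contact_force: [0.2, -0.2, -0.9]
gripper_width: 0.0401
gripper_force: 60.9
t: 7.3
ee_pos: [0.5713, -0.2883, 0.2905]
ee_rot: [-0.001, -0.246, 0.969, 0.001]
contact_force: [0.5, 0.2, -0.6]
gripper_width: 0.0718
gripper_force: 0.0
```

```bash
python3 -m inch '[[1,-8,50,0,0,0,0],[1,-17,100,0,0,0,0],[1,-25,150,0,0,0,0],[1,-34,200,0,0,0,0],[1,-43,250,0,0,0,0],[1,-52,308,0,0,0,0],[1,-52,308,0,0,0,0],[1,-52,308,0,0,0,0]]'
python3 - <<'E'
from m import *
c=cap("wrist"); o=get_obs(); print(o["ee_pos"])
for n,r,z in(("light",W,.046),("g",G,.018)): print(n,blob(c,(256,270),None,r,z))
t=cap("top"); save(t,"pics/t1.png"); print(blob(t,(383,178),None,R1,.031))
save(c,"pics/w3.png",1.2)
E
```

```text
t: 8.3
ee_pos: [0.5199, 0.0196, 0.2903]
ee_rot: [0.0, -0.247, 0.969, -0.0]
contact_force: [-0.2, 0.2, -0.1]
gripper_width: 0.0853
gripper_force: 0.0
[0.52001253 0.01895718 0.29024541]
light ((252.43478260869566, 334.75051759834366), array([0.63440796, 0.08284049, 0.046     ]), [0.008269263431429863, 0.06131379306316376])
g ((252.49347975291695, 255.83070235644018), array([0.57490439, 0.05047231, 0.018     ]), [0.053490351885557175, 0.05476279929280281])
((385.322440087146, 176.0152505446623), array([ 0.57056194, -0.28532121,  0.031     ]), [0.037865571677684784, 0.04060740023851395])
```

View pics/w3.png

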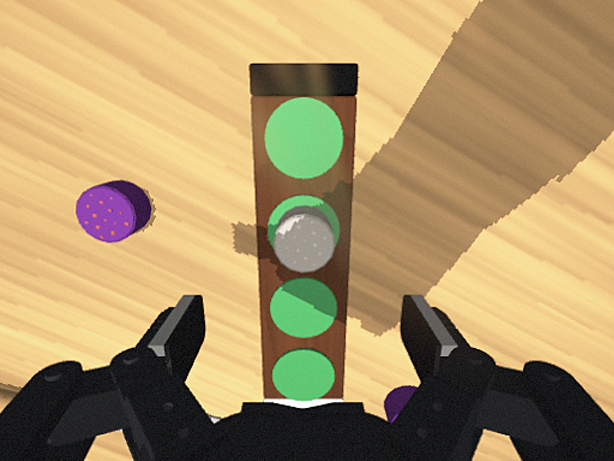

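Wrist view: light tablet at (303,240), centred laterally between the pads; mark 2 free at (303,307), measured (.575,.0505). Red sits in the dish. Picking up light for mark 2.

```bash
python3 -m inch '[[1,-1,0,-50,0,0,0],[1,-1,0,-85,0,0,0],[1,-1,0,-94,0,0,0],[-1,-1,0,-94,0,0,0],[-1,-1,0,-94,0,0,0],[-1,-1,0,-94,0,0,0],[-1,-1,0,-94,0,0,0],[-1,-1,0,-94,0,0,0]]'
python3 -m inch '[[-1,0,0,0,0,0,0],[-1,0,0,20,0,0,0],[-1,0,0,40,0,0,0],[-1,28,16,40,0,0,0],[-1,57,31,40,0,0,0],[-1,57,31,25,0,0,0],[-1,57,31,4,0,0,0],[-1,57,31,1,0,0,0]]'
python3 -m inch '[[-1,0,0,0,0,0,0],[1,0,0,0,0,0,0],[1,0,0,0,0,0,0],[1,0,0,0,0,0,0],[1,0,0,0,0,0,0],[1,0,0,40,0,0,0],[1,0,0,80,0,0,0],[1,0,0,100,0,0,0]]'
```

```text
t: 9.4
ee_pos: [0.5194, 0.0194, 0.1979]
ee_rot: [0.001, -0.247, 0.969, -0.001]
contact_force: [-1.6, -1.4, 8.9]
gripper_width: 0.0402
gripper_force: 59.8
t: 10.4
ee_pos: [0.5752, 0.0506, 0.1975]
ee_rot: [-0.0, -0.247, 0.969, 0.0]
contact_force: [-8.8, 0.8, 30.4]
gripper_width: 0.0395
gripper_force: 65.2
t: 11.4
ee_pos: [0.5762, 0.0505, 0.2993]
ee_rot: [0.001, -0.247, 0.969, -0.0]
contact_force: [-0.4, -0.9, -1.0]
gripper_width: 0.0853
gripper_force: 0.0
```

```bash
python3 -m inch '[[1,-25,44,0,0,0,0],[1,-50,88,0,0,0,0],[1,-75,132,0,0,0,0],[1,-100,175,0,0,0,0],[1,-125,218,0,0,0,0],[1,-150,262,0,0,0,0],[1,-150,262,0,0,0,0],[1,-150,262,0,0,0,0]]'
python3 - <<'E'
from m import *
c=cap("wrist"); o=get_obs(); print(o["ee_pos"])
print(blob(c,(256,200),None,((0,0,150),(179,40,255)),.028)); print(blob(c,(256,200),None,((0,0,0),(179,120,50)),.028))
save(c,"pics/w4.png",1.2)
E
```

```text
t: 12.4
ee_pos: [0.4257, 0.3125, 0.2971]
ee_rot: [0.0, -0.247, 0.969, -0.0]
contact_force: [0.6, 0.5, -0.4]
gripper_width: 0.0852
gripper_force: 0.0
[0.42605115 0.31203841 0.29709861]
((251.7114909169085, 194.37858755240245), array([0.42514579, 0.31230791, 0.028     ]), [0.040147073566913605, 0.040240995585918427])
((208.34302456614827, 307.4506423258959), array([0.55259899, 0.33143698, 0.028     ]), [0.039266567677259445, 0.05709545686841011])
```

View pics/w4.png

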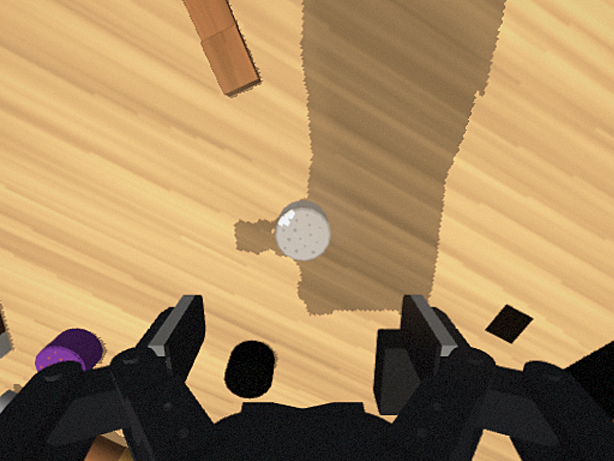

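White tablet at (303,234), measured (.425,.312), directly below. Picking it up and taking it to mark 1.

```bash
python3 -m inch '[[1,-1,0,-55,0,0,0],[1,-1,0,-100,0,0,0],[1,-1,0,-119,0,0,0],[-1,-1,0,-119,0,0,0],[-1,-1,0,-119,0,0,0],[-1,-1,0,-119,0,0,0],[-1,-1,0,-119,0,0,0],[-1,-1,0,-119,0,0,0]]'
python3 -m inch '[[-1,0,0,30,0,0,0],[-1,0,0,80,0,0,0],[-1,35,-38,80,0,0,0],[-1,70,-77,80,0,0,0],[-1,105,-115,80,0,0,0],[-1,140,-154,80,0,0,0],[-1,175,-192,80,0,0,0],[-1,209,-230,80,0,0,0]]'
python3 -m inch '[[-1,0,0,0,0,0,0],[-1,0,0,-25,0,0,0],[-1,0,0,-48,0,0,0],[-1,0,0,-55,0,0,0],[-1,0,0,-58,0,0,0],[-1,0,0,-59,0,0,0],[-1,0,0,-59,0,0,0],[-1,0,0,-59,0,0,0]]'
```

```text
t: 13.45
ee_pos: [0.4255, 0.3125, 0.1797]
ee_rot: [0.001, -0.246, 0.969, -0.0]
contact_force: [-0.7, -2.3, 5.4]
gripper_width: 0.0401
gripper_force: 60.3
t: 14.45
ee_pos: [0.6349, 0.081, 0.2594]
ee_rot: [0.001, -0.246, 0.969, -0.0]
contact_force: [1.0, -0.2, -1.0]
gripper_width: 0.0395
gripper_force: 61.0
t: 15.45
ee_pos: [0.6339, 0.0826, 0.1997]
ee_rot: [0.0, -0.247, 0.969, -0.0]
contact_force: [-0.4, 0.7, -1.6]
gripper_width: 0.04
gripper_force: 61.1
```

```bash
python3 -m inch '[[-1,0,0,-1,0,0,0],[-1,0,0,-1,0,0,0],[1,0,0,-1,0,0,0],[1,0,0,-1,0,0,0],[1,0,0,-1,0,0,0],[1,0,0,-1,0,0,0],[1,0,0,50,0,0,0],[1,0,0,98,0,0,0]]'
python3 -m inch '[[1,-26,-50,0,0,0,0],[1,-52,-100,0,0,0,0],[1,-78,-150,0,0,0,0],[1,-104,-200,0,0,0,0],[1,-130,-250,0,0,0,0],[1,-156,-300,0,0,0,0],[1,-182,-350,0,0,0,0],[1,-193,-369,0,0,0,0]]'
python3 - <<'E'
from m import *
o=get_obs(); print(o["ee_pos"],o["joint_vel"].max())
c=cap("wrist"); o=get_obs(); print(o["ee_pos"])
print(blob(c,(256,200),None,((0,0,0),(179,110,100)),.014)); save(c,"pics/w5.png",1.2)
E
```

```text
t: 16.45
ee_pos: [0.6335, 0.0825, 0.2981]
ee_rot: [-0.0, -0.247, 0.969, 0.0]
contact_force: [1.2, -0.1, -0.0]
gripper_width: 0.0854
gripper_force: 0.0
t: 17.45
ee_pos: [0.4393, -0.2889, 0.2974]
ee_rot: [0.0, -0.245, 0.969, -0.0]
contact_force: [0.6, 0.8, -0.4]
gripper_width: 0.0852
gripper_force: 0.0
[ 0.43934867 -0.2889142   0.29735286] 0.015307202105999765
[ 0.43889674 -0.28994484  0.29731288]
((252.47926935343577, 193.72388131825647), array([ 0.4419633 , -0.28668483,  0.014     ]), [0.04254554584622383, 0.04744371771812439])
```

View pics/w5.png

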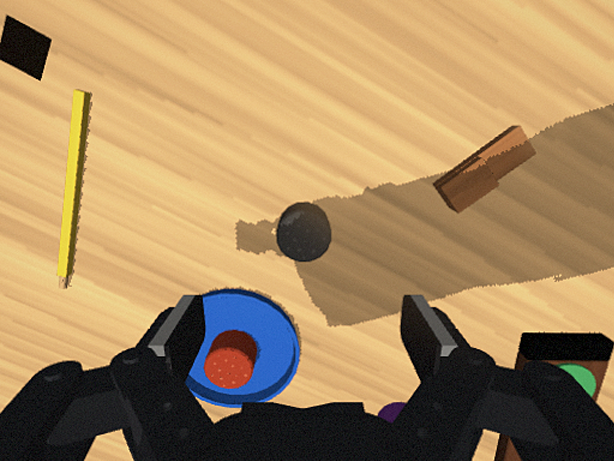

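Dark tablet at (303,232), measured (.442,−.287), and red lies flat in the dish at (230,365). Picking up dark for mark 3.

```bash
python3 -m inch '[[1,0,0,-55,0,0,0],[1,0,0,-100,0,0,0],[1,0,0,-119,0,0,0],[-1,0,0,-119,0,0,0],[-1,0,0,-119,0,0,0],[-1,0,0,-119,0,0,0],[-1,0,0,-119,0,0,0],[-1,0,0,-119,0,0,0]]'
python3 -m inch '[[-1,0,0,30,0,0,0],[-1,0,0,80,0,0,0],[-1,13,51,80,0,0,0],[-1,26,102,80,0,0,0],[-1,39,153,80,0,0,0],[-1,52,204,80,0,0,0],[-1,65,255,80,0,0,0],[-1,77,307,80,0,0,0]]'
python3 -m inch '[[-1,0,0,0,0,0,0],[-1,0,0,0,0,0,0],[-1,0,0,-25,0,0,0],[-1,0,0,-48,0,0,0],[-1,0,0,-55,0,0,0],[-1,0,0,-59,0,0,0],[-1,0,0,-60,0,0,0],[-1,0,0,-60,0,0,0]]'
```

```text
t: 18.5
ee_pos: [0.4413, -0.2868, 0.1797]
ee_rot: [0.001, -0.247, 0.969, -0.001]
contact_force: [-0.4, 1.0, 5.1]
gripper_width: 0.0397
gripper_force: 60.8
t: 19.5
ee_pos: [0.5183, 0.0223, 0.2594]
ee_rot: [0.001, -0.247, 0.969, -0.0]
contact_force: [0.1, 0.3, 0.3]
gripper_width: 0.04
gripper_force: 60.8
t: 20.5
ee_pos: [0.518, 0.0204, 0.1987]
ee_rot: [0.0, -0.246, 0.969, -0.0]
contact_force: [0.1, -0.4, -0.8]
gripper_width: 0.04
gripper_force: 60.8
```

```bash
python3 -m inch '[[1,0,0,0,0,0,0],[1,0,0,0,0,0,0],[1,0,0,0,0,0,0],[1,0,0,0,0,0,0],[1,0,0,50,0,0,0],[1,0,0,99,0,0,0],[1,7,50,99,0,0,0],[1,14,100,99,0,0,0]]'
python3 -m inch '[[1,7,53,0,0,0,0],[1,14,106,0,0,0,0],[1,21,159,0,0,0,0],[1,29,213,0,0,0,0],[1,29,213,0,0,0,0],[1,29,213,0,0,0,0],[1,29,213,0,0,0,0],[1,29,213,0,0,0,0]]'
python3 - <<'E'
from m import *
c=cap("wrist"); o=get_obs(); print(o["ee_pos"])
print(blob(c,(256,200),None,((0,0,0),(179,255,25)),.014)); save(c,"pics/w6.png",1.2)
E
```

```text
t: 21.5
ee_pos: [0.5322, 0.1213, 0.2981]
ee_rot: [0.001, -0.246, 0.969, -0.0]
contact_force: [0.6, -1.3, -0.2]
gripper_width: 0.0856
gripper_force: 0.0
t: 22.5
ee_pos: [0.5609, 0.3325, 0.2974]
ee_rot: [0.0, -0.246, 0.969, -0.0]
contact_force: [-0.2, 0.2, 0.4]
gripper_width: 0.0855
gripper_force: 0.0
[0.56089926 0.33265091 0.2973817 ]
((246.47982896449153, 201.78174381855362), array([0.5732431 , 0.33380118, 0.014     ]), [0.024691615253686905, 0.04514583572745323])
```

View pics/w6.png

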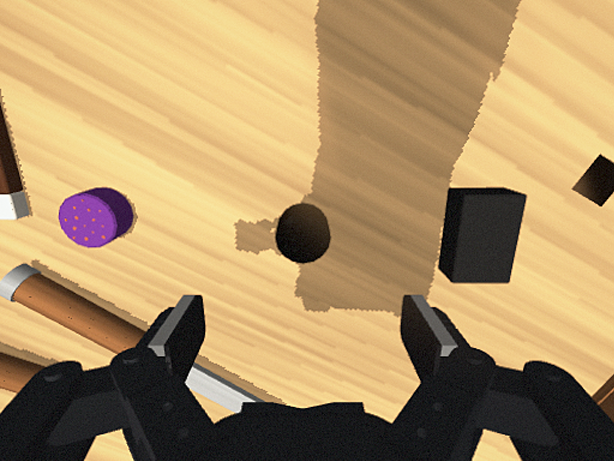

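Black tablet at (303,233), the same place under the gripper as the earlier ones; the nearby block at (480,235) is clear of the fingers. Picking it up for mark 4.

```bash
python3 -m inch '[[1,0,0,-55,0,0,0],[1,0,0,-100,0,0,0],[1,0,0,-119,0,0,0],[-1,0,0,-119,0,0,0],[-1,0,0,-119,0,0,0],[-1,0,0,-119,0,0,0],[-1,0,0,-119,0,0,0],[-1,0,0,-119,0,0,0]]'
python3 -m inch '[[-1,0,0,30,0,0,0],[-1,0,0,80,0,0,0],[-1,-15,-50,80,0,0,0],[-1,-30,-100,80,0,0,0],[-1,-45,-150,80,0,0,0],[-1,-60,-200,80,0,0,0],[-1,-75,-250,80,0,0,0],[-1,-88,-300,80,0,0,0]]'
python3 -m inch '[[-1,-13,-45,0,0,0,0],[-1,-13,-45,0,0,0,0],[-1,-13,-45,-25,0,0,0],[-1,-13,-45,-48,0,0,0],[-1,-13,-45,-55,0,0,0],[-1,-13,-45,-59,0,0,0],[-1,-13,-45,-60,0,0,0],[-1,-13,-45,-60,0,0,0]]'
```

```text
t: 23.55
ee_pos: [0.5616, 0.3339, 0.1806]
ee_rot: [0.002, -0.247, 0.969, 0.0]
contact_force: [-0.4, -0.0, 6.4]
gripper_width: 0.0399
gripper_force: 60.3
t: 24.55
ee_pos: [0.4725, 0.0321, 0.2596]
ee_rot: [0.001, -0.247, 0.969, -0.001]
contact_force: [0.9, -0.5, -1.6]
gripper_width: 0.0398
gripper_force: 60.8
t: 25.55
ee_pos: [0.46, -0.0114, 0.1987]
ee_rot: [0.0, -0.247, 0.969, -0.0]
contact_force: [0.4, -0.2, -0.1]
gripper_width: 0.04
gripper_force: 60.9
```

Release, back off upward and aside, then check.

```bash
python3 -m inch '[[1,0,0,0,0,0,0],[1,0,0,0,0,0,0],[1,0,0,0,0,0,0],[1,0,0,0,0,0,0],[1,0,0,50,0,0,0],[1,0,0,100,0,0,0],[1,-20,50,120,0,0,0],[1,-40,100,140,0,0,0]]'
python3 -m inch '[[1,-10,50,0,0,0,0],[1,-20,100,0,0,0,0],[1,-30,150,0,0,0,0],[1,-40,200,0,0,0,0],[1,-40,200,0,0,0,0],[1,-40,200,0,0,0,0],[1,-40,200,0,0,0,0],[1,-40,200,0,0,0,0]]'
python3 - <<'E'
from m import *
c=cap("top")
im=cv2.cvtColor(np.asarray(c["color"]),cv2.COLOR_RGB2BGR)[110:270,180:430]
cv2.imwrite("pics/end.png",cv2.resize(im,None,fx=3,fy=3,interpolation=cv2.INTER_CUBIC))
E
```

```text
t: 26.55
ee_pos: [0.4193, 0.0893, 0.3392]
ee_rot: [0.001, -0.246, 0.969, -0.0]
contact_force: [0.9, 0.3, -0.2]
gripper_width: 0.0854
gripper_force: 0.0
t: 27.55
ee_pos: [0.3801, 0.2877, 0.3382]
ee_rot: [0.0, -0.246, 0.969, -0.0]
contact_force: [-0.2, 1.2, -0.5]
gripper_width: 0.0851
gripper_force: 0.0
```

View pics/end.png

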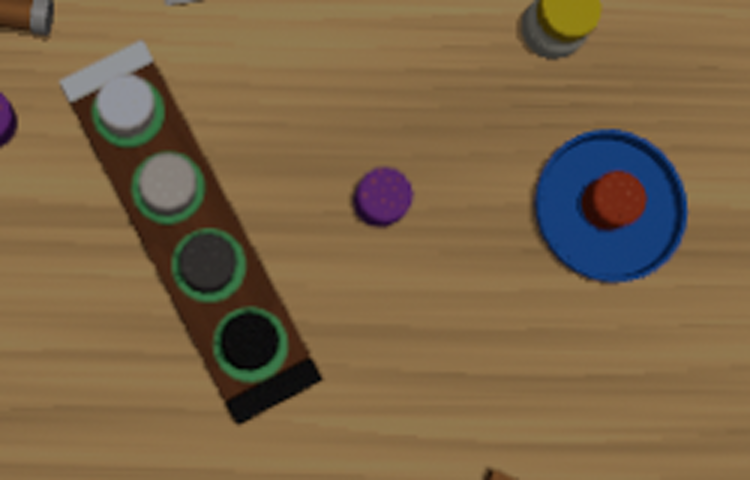

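The picture shows white (125,105), light (168,185), dark (208,263) and black (250,342), each ringed by its green mark, with red (612,200) flat in the dish. All good; handing in.

```bash
python3 -c "
from workcell import *
print(job_done())"
```

```text
the job is handed in; nothing more can be done
None
```

The job is handed in, though no verdict came back: the final picture shows the four grey tablets on their marks from palest (white end) to darkest (black end), and the red tablet flat in the blue dish, after about 28 s of robot time.

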